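Pry the spring clip off a food processor's drive shaft and take off the worn coupling

TASK

The drive coupling on the food processor's motor base is worn. Hook the pick behind the bowed back of the spring clip, draw the clip out of its groove in the shaft with steady, gentle force (no finger on the clip, no hard push of the pick on coupling, shaft or clip) and leave the clip lying on the motor base or in the tray. Then lay the pick back flat on the worktop, lift the coupling off the shaft and stand it upright in the metal parts tray, without shifting the mug, the spice jar or the screwdriver.

Things in the scene. Friction and masses are not known exactly. Their poses are not given: they have to be found in the camera images.
- motor_base: white and grey food processor motor base without its bowl, 200 x 180 mm, deck 85 mm high, fixed to the worktop by suction feet; a black dial on its front. Origin: middle of its underside; its z axis is the drive shaft's axis, x points to its back. Round the deck stands a collar (the bowl seat), 12 mm tall, inner radius 73 mm
- drive_shaft: fixed upright steel shaft in the middle of the deck, 16 mm diameter, origin on its axis at deck height. From 43.5 to 49.5 mm above the deck it has a groove of 12 mm diameter; the 16 mm head above that is 8 mm long, its edges all but sharp
- shaft_end (a point): centre of the shaft's top end, 57.5 mm above the deck, 13.5 mm above the top face of the coupling
- coupling: the worn coupling: white plastic tube 40 mm tall, 40 mm diameter (a flange of 52 mm diameter on its lowest 6 mm, above it six small drive dogs up to 13 mm height, 49 mm over all), 18 mm bore, loose on the shaft under the clip; about 60 g. Origin: middle of its underside, z up. Its flat top face is 44 mm above the deck while it is on the shaft
- clip: dark steel horseshoe spring clip, 4 mm thick, 26 mm wide, 26 mm long, flat on the coupling's top face, two sprung jaws closed round the shaft's groove. Origin: on the shaft's axis, on the clip's underside; x points to the open mouth, -x to the bowed back, z up. It comes off along its -x: 6 to 10 N opens the jaws over some 8 mm of travel, then it snaps free; 20 mm out it tips off the coupling
- clip_gap (a point): middle of the gap between the clip's back and the shaft, 10.5 mm from the clip's origin along its -x, at the clip's underside. The back is a cross bar 14 mm wide (y), inner edge at x = -13, outer at x = -17 mm; the shaft's 16 mm head ends at x = -8 mm: the gap is 5 mm long, and through it a tip reaches down to the coupling's top face
- pick: hooked pick, 92 g, lying on its flat black handle: handle 80 mm long (x), 20 mm wide (y), 18 mm tall (z), origin under the middle of the handle, z up. In the collet at its front end (+x) a steel hook bit is held: it rises to 31 mm and bends straight down into a tip, a rod of 3.2 mm diameter over 16 mm, whose lower end is 1 mm above the handle's underside, level with its middle (y = 0)
- pick_collet (a point): front end of the collet, 48 mm ahead of the pick's origin, 10 mm above its underside. The hook bit is pushed into the collet to a depth that differs each time and is not measured: its tip lies 32 to 56 mm ahead of the collet's end (80 to 104 mm ahead of the pick's origin). The collet holds it firmly (80 N)
- parts_tray: fixed aluminium parts tray, 190 x 130 mm outside (x, y), rim 15 mm high and 4 mm wide, floor 3 mm thick; origin: middle of its underside
- white_mug: olive-green and white mug, 78 mm diameter, 101 mm tall, a bystander; origin under its middle
- spice_jar: spice jar, 41 mm diameter, 96 mm tall, a bystander; origin under its middle
- screwdriver: screwdriver, 170 mm long, lying on the worktop, a bystander; origin under its middle
Mind the look-alikes: they are no part of the job. There is more than one size of the coupling; the one meant has the size given above.

How it is judged (in metres and radians):
On the way, in this order (a step that is already met when the one before it is completed fails the run):
1. hooked behind its back, the pick is drawing the clip out: the clip's origin is 1.5 to 9 mm off the shaft's axis under more than 3 N from the pick (contact force between pick and clip above 3 N and horizontal distance between clip and shaft_end between 0.0015 and 0.009 m), for 0.05 s.
2. the clip has sprung off the shaft: its origin is over 15 mm from the shaft's axis (horizontal distance between clip and shaft_end above 0.015 m), for 0.05 s.
3. the coupling has been lifted clear above the end of the shaft (z of coupling in the frame of shaft_end above 0 m and angle between coupling's own z axis and vertical below 0.35 rad), for 0.05 s.
At the end, for the whole second after the job is handed in: the coupling stands upright (within 0.12 rad) on the floor of the parts tray, its axis within 70 mm (x) and 40 mm (y) of the tray's middle; the clip lies on the motor base, over 15 mm from the shaft's axis, or in the tray; the pick lies flat on its handle on the worktop; all are at rest (x of coupling in the frame of parts_tray between -0.07 and 0.07 m and y of coupling in the frame of parts_tray between -0.04 and 0.04 m and height (world z) of coupling below 0.01 m and angle between coupling's own z axis and vertical below 0.12 rad and linear speed of each of coupling, clip, pick below 0.02 m/s and ((horizontal distance between clip and shaft_end between 0.015 and 0.085 m and height (world z) of clip between 0.08 and 0.15 m) or (x of clip in the frame of parts_tray between -0.095 and 0.095 m and y of clip in the frame of parts_tray between -0.065 and 0.065 m and height (world z) of clip between 0 and 0.06 m)) and height (world z) of pick between -0.005 and 0.008 m and angle between pick's own z axis and vertical below 0.15 rad); the robot touches nothing.
It fails at once if the pick presses on the coupling with more than 15 N (the plastic is dented) (contact force between pick and coupling above 15 N).
It fails at once if the pick presses on the shaft or the motor base with more than 15 N (the shaft is scored) (contact force between pick and motor_base above 15 N).
It fails at once if the pick loads the clip with more than 20 N (the clip is bent) (contact force between pick and clip above 20 N).
It fails at once if the fingers or the arm touch the clip while it is on the shaft (contact force between any of the fingers, the arm and clip above 1 N and horizontal distance between clip and shaft_end below 0.015 m).
It fails at once if the mug, the spice jar or the screwdriver is shifted by more than 20 mm (distance of any of white_mug, spice_jar, screwdriver from where it was at the start of the episode above 0.02 m).
It also fails if it takes over 72 s, if anything falls off the work surface, if the arm or the gripper's body presses on something with over 40 N, if the wrist force passes 120 N, or if a joint passes its speed limit or range.

ROBOT

A 6-joint arm with a two-finger parallel gripper is mounted at the origin on a cart in front of the work surface, level with it; the furniture and walls round the work are solid. World frame = base frame: x ahead of the robot, y to its left, z up, the work surface at z = 0. Lengths are in m, angles in degrees, forces in N, time in s.
With the tool pointing down it reaches from about 0.3 to 0.75 m from the base axis. Payload 8.5 kg.
Tool frame: the origin (TCP) lies between the finger pads; the fingertips stand env.finger_overhang ahead of it and the grasp point (between the pads) lies 2 mm behind it (env.finger_overhang is the distance from the TCP to the fingertips, in m); z points along the fingers, y is the line along which they close (so a half turn about z gives the same grasp; the last joint's range is limited). The gripper opens to 85 mm and grips with 20 to 120 N. Pads are 22 mm wide; open, the fingers measure 114 mm over their backs; the gripper's body (76 mm by 85 mm) begins 54 mm behind the grasp point. The pads swing forward as they close: fully open they stand 13 mm farther back than shut.
Start: joints at [-83.669, 21.807, 74.336, -0, 83.858, -12.336], TCP at [0.176, -0.521, 0.248] pointing down, gripper open.
Joint ranges: [-178.18, 178.18], [-50.72, 133.34], [12.68, 142.11], [-81.47, 261.47], [9.98, 163.14], [-165.26, 165.26]. Speed limits (degrees/s): [136.94, 136.94, 180, 180, 180, 180].

INTERFACE

Orientations are given as a 3x3 rotation matrix whose columns are the frame's x, y, z axes.
In Python, from rig import env gives the robot as it stands. The module is installed in compiled form; this text tells all that it offers.
- The arm moves only by the tool jog_arm, never from a script. Its arguments are lists of equal length, an entry for each row: "hand": the finger opening in m, from 0 to 0.0854; "travel": the shift along the world's x, y, z in m, a list of three; "yaw": the turn about the world's z in rad. A call has exactly 5 rows; each row shifts and turns the commanded pose from where the row before left it; what a row does not reach is not made up. A row lasts 1/8 s, in which the tool goes at most 62.5 mm and 10.7 degrees, less where a joint would pass 70% of its speed; a pose out of reach is approached as far as the arm can. A call is refused whole if a number of a shift passes 0.0625 or a number of a turn 0.188, either way. A call with a gripper value outside its range is refused whole. The fingers move at their own pace and stop on an object; "grip_force" is the grip in N (left out, the last holds). Time passes only in rows, so rows that do not move let the fingers close, or fill a call up. It gives the time, the measured TCP pose, the force, the opening and the grip force at its end, in the units of the state.
- env.observe(): the state, without advancing time (a new reading comes with each control period).
- env.get_image(name): name is "scene" or "side" or "wrist"; returns the picture (400x640x3 uint8, red, green, blue); there is no depth.
- env.calibration(name): a dict with "fx", "fy", "cx", "cy" (pixels), "position" and "rotation" of the camera in the world; the wrist camera has in their place "hand_eye" (4x4, takes a point from camera to tool coordinates, whose origin is the TCP and whose axes are the flange's). Camera axes: x right, y down, z forward; pixel columns grow to the right and rows downward; lengths in m; the calibration is good to about 2 mm. A picture is of the moment at which its call begins: read the wrist's pose just before it. calibration takes no time and is no camera call.
- env.close_job(): hands the job in; it is judged then, once.
The state is a dict: "time_s": time; "q": joint angles; "qvel": joint speeds; "joint_efforts": joint torques, N m; "position": TCP position; "tool_rot": TCP orientation; "ft_force": force on the tool from outside, world axes, zero at the start; "wrist_torque": the same for the moment, N m; "grip_width": finger opening in m; "gripper_force": force on a finger pad.
Only numpy, scipy, OpenCV 4.12 (cv2) and the standard library are available. Lean on these libraries where they do the work, as an engineer would, in place of code of your own. Each camera call takes 0.05 s, during which the arm holds its last target. There are 200 camera calls.

## Working session

There is one attempt and no reset: what is moved stays moved. The work goes in short steps, Python scripts to look and compute and a tool call to move; the robot and the scene stay as the last step left them, time stands still between calls to the robot, and variables do not carry over. Pictures are saved under pics/ and viewed, at most 14 in all, crops included, and the job is handed in when it is done.

Besides the shell and the picture viewer there is one more tool, called after ">>>" as name(argument=value, ...), one argument or row to a line, values as JSON. jog_arm: Moves the arm, as the interface text tells. Its arguments: {"type":"object","properties":{"hand":{"type":"array"},"travel":{"type":"array"},"yaw":{"type":"array"},"grip_force":{"type":"number"}},"required":["hand","travel","yaw"]}

```bash
mkdir -p pics
python3 - <<'E'
from rig import env
import cv2,json
print(env.finger_overhang)
o=env.observe();print(o['position'],o['tool_rot'],o['ft_force'],o['grip_width'])
for n in("scene","side","wrist"):
    cv2.imwrite(f"pics/{n}0.png",cv2.cvtColor(env.get_image(n),cv2.COLOR_RGB2BGR));print(n,env.calibration(n))
E
```

```text
0.017
[ 0.17598069 -0.52079109  0.24770306] [[ 9.47408219e-01  3.20027540e-01 -2.01483612e-04]
 [ 3.20027483e-01 -9.47407125e-01  1.46641247e-03]
 [ 2.78405367e-04 -1.45377152e-03 -9.99998905e-01]] [-0.34196234 -0.63426318  0.62681648] 0.08510209823611405
scene {'fx': 455.4296544157044, 'fy': 455.4296544157044, 'cx': 318.4849033039339, 'cy': 203.47792124443967, 'position': array([-0.34288266,  0.64715178,  0.69428851]), 'rotation': array([[-0.57900041, -0.36741531,  0.72784924],
       [-0.81531035,  0.25516577, -0.51976866],
       [ 0.00524875, -0.89436929, -0.44729859]])}
side {'fx': 443.48286880508306, 'fy': 443.48286880508306, 'cx': 323.3003428905726, 'cy': 196.0458890094402, 'position': array([0.5414111 , 0.92553901, 0.83667044]), 'rotation': array([[-0.99688401, -0.06339437,  0.04694076],
       [-0.0755387 ,  0.59581464, -0.79956164],
       [ 0.02271971, -0.80061606, -0.59874681]])}
wrist {'fx': 297.4299213847087, 'fy': 297.4299213847087, 'cx': 317.46624498086936, 'cy': 198.35346245471692, 'hand_eye': array([[-3.05362582e-04, -9.54391955e-01, -2.98556363e-01,
         7.77116953e-02],
       [ 9.99999865e-01, -4.16877732e-04,  3.09831656e-04,
        -1.68534047e-04],
       [-4.20162339e-04, -2.98556229e-01,  9.54391954e-01,
        -1.26980869e-01],
       [ 0.00000000e+00,  0.00000000e+00,  0.00000000e+00,
         1.00000000e+00]])}
```

View pics/scene0.png

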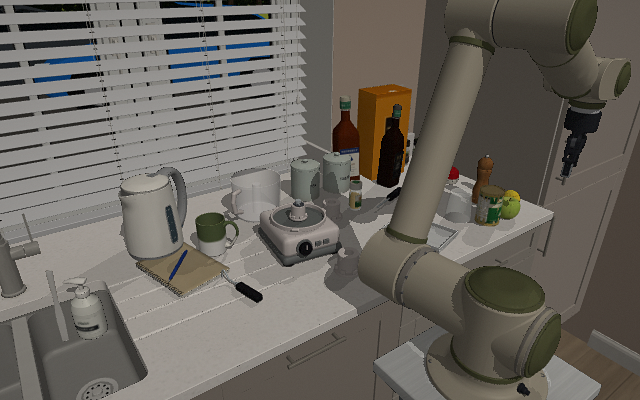

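View pics/side0.png

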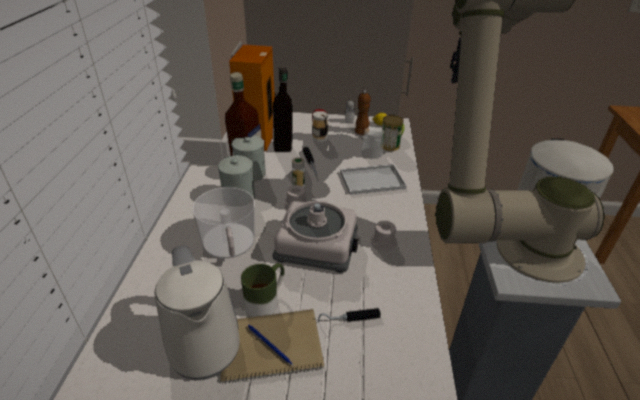

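The base is at scene (300,232) / side (318,235), with the coupling and clip on it. Black-handled tools are at scene (245,291) / side (362,315) and scene (393,193) / side (308,156). The tray is at side (372,180), the mug at scene (212,232), and the spice jar at side (298,172). Next I'll crop the important regions.

```bash
cat > h.py <<'E'
import numpy as np,cv2
from rig import env
C={}
def cam(n,o=None):
    c=env.calibration(n)
    if n=="wrist":
        o=o or env.observe();H=c['hand_eye'];R=np.array(o['tool_rot'])
        return c,R@H[:3,:3],R@H[:3,3]+o['position']
    return c,np.array(c['rotation']),np.array(c['position'])
def ray(K,u,v):
    c,R,p=K; d=R@np.array([(u-c['cx'])/c['fx'],(v-c['cy'])/c['fy'],1]); return p,d/np.linalg.norm(d)
def onz(K,u,v,z):
    p,d=ray(K,u,v); return p+d*(z-p[2])/d[2]
def proj(K,X):
    c,R,p=K; q=R.T@(np.array(X)-p); return np.array([c['fx']*q[0]/q[2]+c['cx'],c['fy']*q[1]/q[2]+c['cy']])
def tri(a,b):
    (p,d),(q,e)=a,b; s=np.linalg.lstsq(np.c_[d,-e],q-p,rcond=None)[0]; x,y=p+s[0]*d,q+s[1]*e
    return (x+y)/2,np.linalg.norm(x-y)
def snap(n,f):
    o=env.observe();im=env.get_image(n);cv2.imwrite(f,cv2.cvtColor(im,cv2.COLOR_RGB2BGR));return im,cam(n,o)
E
python3 - <<'E'
from h import *
S=cam("scene");D=cam("side")
np.set_printoptions(precision=3,suppress=True)
for n,a,b in [("head",(297,202),(317,206)),("handle1",(248,292),(362,315)),("handle2",(393,193),(308,156)),("cpl1",(345,250),(385,228))]:
    print(n,tri(ray(S,*a),ray(D,*b)),onz(D,*b,0.01))
for u,v in [(338,170),(395,166),(405,187),(348,193)]: print("tray",onz(D,u,v,.015))
a=cv2.imread("pics/scene0.png");b=cv2.imread("pics/side0.png")
r=lambda im,x,y:cv2.resize(im[y:y+75,x:x+100],(400,300),interpolation=cv2.INTER_CUBIC)
cv2.imwrite("pics/crop1.png",np.vstack([np.hstack([r(a,250,180),r(a,190,240)]),np.hstack([r(b,268,180),r(b,300,275)])]))
E
```

```text
head (array([0.609, 0.039, 0.137]), np.float64(0.004939358800838803)) [ 0.621 -0.126  0.01 ]
handle1 (array([0.483, 0.266, 0.007]), np.float64(0.0020118030553365612)) [0.483 0.267 0.01 ]
handle2 (array([ 0.677, -0.4  ,  0.016]), np.float64(0.0020528159046829778)) [ 0.678 -0.408  0.01 ]
cpl1 (array([0.427, 0.013, 0.062]), np.float64(0.0028839445121436563)) [ 0.42  -0.045  0.01 ]
tray [ 0.568 -0.323  0.015]
tray [ 0.374 -0.369  0.015]
tray [ 0.349 -0.248  0.015]
tray [ 0.53  -0.196  0.015]
```

View pics/crop1.png

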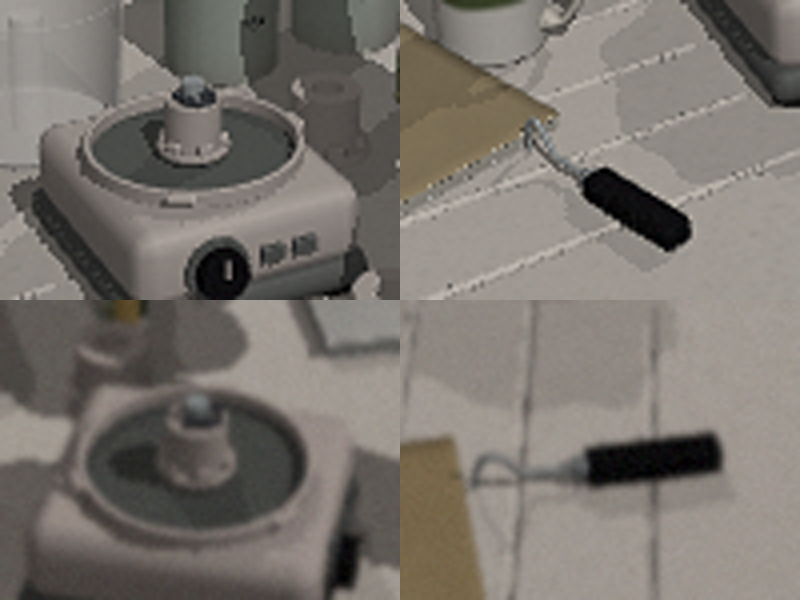

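>>> jog_arm(
  hand=[0.085, 0.085, 0.085, 0.085, 0.085],
  travel=[
    [0.02, 0.03, 0.012],
    [0.025, 0.038, 0.012],
    [0.025, 0.038, 0.012],
    [0.025, 0.038, 0.012],
    [0.025, 0.038, 0.012],
  ],
  yaw=[0, 0, 0, 0, 0],
)

```text
time_s: 0.78
position: [0.2966, -0.3377, 0.3086]
tool_rot: [[0.947, 0.32, -0.0], [0.32, -0.947, 0.0], [0.0, -0.0, -1.0]]
ft_force: [0.0, -0.4, -0.8]
grip_width: 0.0853
gripper_force: 0.0
```

>>> jog_arm(
  hand=[0.085, 0.085, 0.085, 0.085, 0.085],
  travel=[
    [0.025, 0.038, 0],
    [0.025, 0.038, 0],
    [0.025, 0.038, 0],
    [0.025, 0.038, 0],
    [0.025, 0.038, 0],
  ],
  yaw=[0, 0, 0, 0, 0],
)

```text
time_s: 1.4
position: [0.4216, -0.1476, 0.3082]
tool_rot: [[0.947, 0.32, -0.0], [0.32, -0.947, 0.0], [-0.0, -0.0, -1.0]]
ft_force: [-0.1, 0.4, 0.1]
grip_width: 0.0847
gripper_force: 0.0
```

>>> jog_arm(
  hand=[0.085, 0.085, 0.085, 0.085, 0.085],
  travel=[
    [0.025, 0.038, 0],
    [0.025, 0.038, 0],
    [0.025, 0.038, 0],
    [0.025, 0.038, 0],
    [0.0, 0.0, 0],
  ],
  yaw=[0, 0, 0, 0, 0],
)

```text
time_s: 2.02
position: [0.5218, 0.0051, 0.3076]
tool_rot: [[0.946, 0.324, -0.001], [0.324, -0.946, 0.001], [-0.001, -0.001, -1.0]]
ft_force: [-0.3, -0.5, -0.5]
grip_width: 0.0852
gripper_force: 0.0
```

Run:
```python
from h import *
im,K=snap("wrist","pics/w1.png");print(env.observe()['position'])
p=proj(K,[.609,.039,.137]);print(p,K[2])
x,y=[int(round(t)) for t in p];x-=60;y-=45
c=cv2.cvtColor(im,cv2.COLOR_RGB2BGR)[max(y,0):y+90,x:x+120]
cv2.imwrite("pics/w1c.png",np.vstack([cv2.resize(cv2.imread("pics/w1.png"),(480,300)),cv2.resize(c,(480,300),interpolation=cv2.INTER_CUBIC)]));print(x,y,c.shape)
```

```text
[0.52116824 0.00381539 0.30776352]
[313.49945685  87.53597013] [0.59537496 0.0302899  0.43456198]
253 43 (90, 120, 3)
```

View pics/w1c.png

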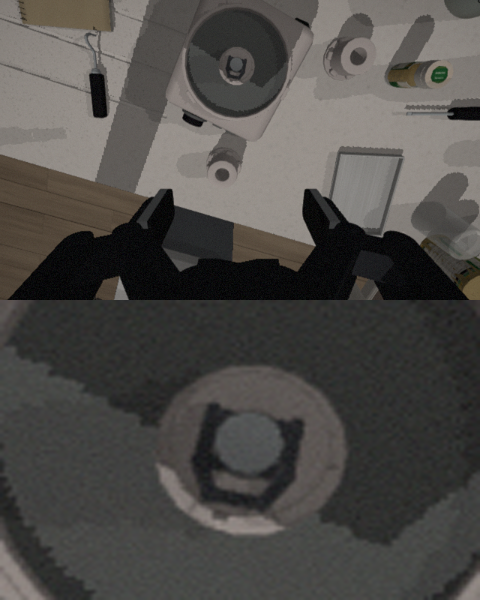

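The clip's bowed back faces image-down, towards the robot: head at wrist pixel (315,85), back bar near (313,102). The pick is at (130,127) with its hook ahead, so it is already roughly aligned. The tray is at about (488,252).

Run:
```python
from h import *
np.set_printoptions(precision=4,suppress=True)
im=cv2.cvtColor(cv2.imread("pics/w1.png"),cv2.COLOR_BGR2GRAY)
o=env.observe();K=cam("wrist",o)
# pick handle
m=np.zeros_like(im);m[80:175,100:160]=(im[80:175,100:160]<40)*255
c=max(cv2.findContours(m,cv2.RETR_EXTERNAL,cv2.CHAIN_APPROX_NONE)[0],key=cv2.contourArea)
(cx,cy),sz,_=cv2.minAreaRect(c);b=cv2.boxPoints(cv2.minAreaRect(c))
print("handle",cx,cy,sz);P=np.array([onz(K,*q,.016) for q in b]);print(P,P.mean(0))
e=P[1]-P[0],P[2]-P[1];print([np.linalg.norm(t) for t in e]);l=max(e,key=np.linalg.norm);print("ang",np.degrees(np.arctan2(l[1],l[0])))
# clip
for t in (38,48,58):
    m=np.zeros_like(im);s=(slice(68,108),slice(300,332));m[s]=(im[s]<t)*255
    c=max(cv2.findContours(m,cv2.RETR_EXTERNAL,cv2.CHAIN_APPROX_NONE)[0],key=cv2.contourArea)
    b=cv2.boxPoints(cv2.minAreaRect(c));P=np.array([onz(K,*q,.133) for q in b]);print(t,b.tolist(),P[:,:2].tolist(),P.mean(0))
print("head",onz(K,314.75,85,.1425))
for q in [(451,200),(533,205),(520,312),(440,300)]:print("tray",onz(K,*q,.015))
cv2.imwrite("pics/z.png",np.hstack([cv2.resize(im[30:180,90:165],(400,600),interpolation=cv2.INTER_CUBIC),cv2.resize(im[64:112,294:338],(400,600),interpolation=cv2.INTER_CUBIC)]))
```

```text
handle 130.85556030273438 126.83866119384766 (59.168025970458984, 19.1451416015625)
[[0.5176 0.2828 0.016 ]
 [0.5279 0.259  0.016 ]
 [0.4511 0.2403 0.016 ]
 [0.4401 0.2655 0.016 ]] [0.4842 0.2619 0.016 ]
[np.float64(0.025913149001832062), np.float64(0.07905423349545955)]
ang -166.31374678612394
38 [[296.0000305175781, 78.00003051757812], [306.8000183105469, 74.4000244140625], [316.5000305175781, 103.50001525878906], [305.7000427246094, 107.10002136230469]] [[0.6112800113363096, 0.05598013126003694], [0.6175493054875454, 0.04731645593630499], [0.5958006147567103, 0.03031883774921496], [0.5892802434989656, 0.03916635033541658]] [0.6035 0.0432 0.133 ]
48 [[298.27056884765625, 101.28236389160156], [304.45880126953125, 73.435302734375], [329.76470947265625, 79.058837890625], [323.57647705078125, 106.90589904785156]] [[0.5920725751359517, 0.047614921248521694], [0.6176395763885975, 0.049660061677466755], [0.6206538781165014, 0.025517449613332858], [0.5950293034111138, 0.022813949391155493]] [0.6063 0.0364 0.133 ]
58 [[297.45709228515625, 101.68025970458984], [304.20599365234375, 73.33477020263672], [329.937744140625, 79.46137237548828], [323.1888427734375, 107.8068618774414]] [[0.5914722607749997, 0.04824708513272451], [0.6176463080676455, 0.04991189866893585], [0.6203728066643526, 0.025244650747930378], [0.5941187459313184, 0.022896233509213805]] [0.6059 0.0366 0.133 ]
head [0.6106 0.037  0.1425]
tray [ 0.5313 -0.2015  0.015 ]
tray [ 0.5636 -0.3207  0.015 ]
tray [ 0.3901 -0.4001  0.015 ]
tray [ 0.3683 -0.2624  0.015 ]
```

View pics/z.png

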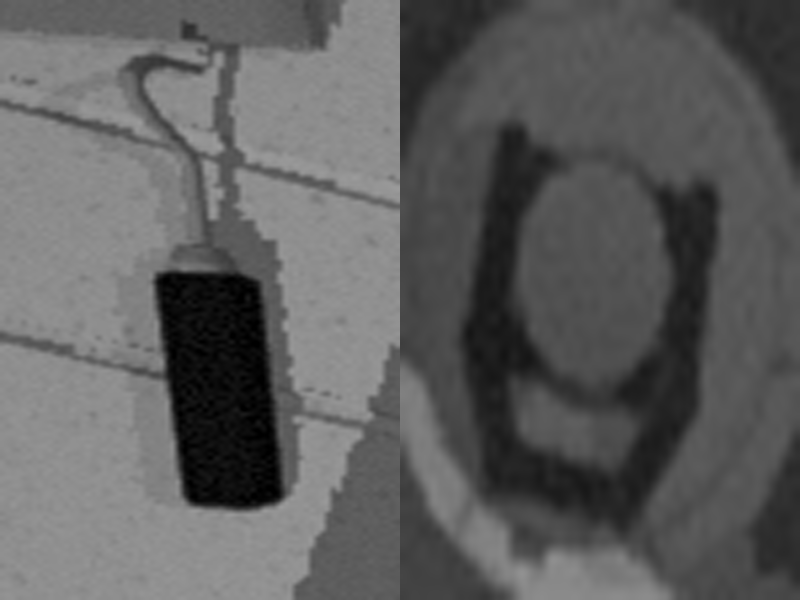

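Run:
```python
from h import *
np.set_printoptions(precision=4,suppress=True)
K=cam("wrist")
f=lambda a,b:(90+a*75/400,30+b/4)
tl,bl,tr,br=f(155,275),f(183,500),f(262,283),f(285,497)
A,B=onz(K,*tl,.018),onz(K,*bl,.018);d=(A-B)/np.linalg.norm(A-B);print(A,B,np.linalg.norm(A-B),np.degrees(np.arctan2(d[1],d[0])))
E,F=onz(K,*tr,.0),onz(K,*br,.0);e=E-F;print(E,F,np.linalg.norm(e),np.degrees(np.arctan2(e[1],e[0])))
print("mid",(A+B+E+F)/4)
c=(A+B+E+F)/4
for px in [(208,68),(205,55)]:
  T=onz(K,*f(*px),.002);t=T-c;print("tip",T,np.linalg.norm(t[:2]),np.degrees(np.arctan2(t[1],t[0])))
S=cam("scene");D=cam("side")
for q in[(262/4,90)]:pass
# side/scene crop tips
print("side tip",onz(D,300+472/4,275+187/4,.002), "scene", onz(S,190+130/4,240+145/4,.002))
```

```text
[0.5174 0.2811 0.018 ] [0.4441 0.2642 0.018 ] 0.07528878735561123 12.983721538035418
[0.5204 0.2653 0.    ] [0.4477 0.248  0.    ] 0.07473963343567934 13.359830985702038
mid [0.4824 0.2646 0.009 ]
tip [0.5839 0.287  0.002 ] 0.10394123198784641 12.408830989747448
tip [0.5876 0.2882 0.002 ] 0.10776755419995722 12.639230018964065
side tip [0.3544 0.2678 0.002 ] scene [0.5834 0.2875 0.002 ]
```

>>> jog_arm(
  hand=[0.085, 0.085, 0.085, 0.085, 0.085],
  travel=[
    [-0.008, 0.052, -0.02],
    [-0.008, 0.052, -0.02],
    [-0.008, 0.052, -0.02],
    [-0.008, 0.052, -0.02],
    [-0.007, 0.052, -0.02],
  ],
  yaw=[-0.02, -0.02, -0.02, -0.02, -0.023],
)

```text
time_s: 2.7
position: [0.4817, 0.2633, 0.2079]
tool_rot: [[0.976, 0.219, 0.0], [0.219, -0.976, -0.0], [0.0, 0.0, -1.0]]
ft_force: [0.3, 0.0, -0.2]
grip_width: 0.0852
gripper_force: 0.0
```

>>> jog_arm(
  hand=[0.06, 0.06, 0.06, 0.06, 0.06],
  travel=[
    [0, 0, -0.03],
    [0, 0, -0.04],
    [0, 0, -0.04],
    [0, 0, -0.03],
    [0, 0, 0],
  ],
  yaw=[0, 0, 0, 0, 0],
)

```text
time_s: 3.32
position: [0.4813, 0.2617, 0.0669]
tool_rot: [[0.976, 0.22, -0.004], [0.22, -0.976, -0.001], [-0.004, 0.0, -1.0]]
ft_force: [0.0, -0.2, 1.1]
grip_width: 0.06
gripper_force: 0.0
```

Run:
```python
from h import *
np.set_printoptions(precision=4,suppress=True)
im,K=snap("wrist","pics/w2.png");o=env.observe();print(o['position'],o['tool_rot'])
g=cv2.cvtColor(im,cv2.COLOR_RGB2GRAY)
print(proj(K,[.4825,.2645,.018]),proj(K,[.5835,.287,.002]))
```

```text
[0.4822 0.2621 0.0685] [[ 0.9755  0.2199 -0.001 ]
 [ 0.2199 -0.9755 -0.0004]
 [-0.001   0.0001 -1.    ]]
[313.9285 229.0873] [313.9535  55.4729]
```

View pics/w2.png

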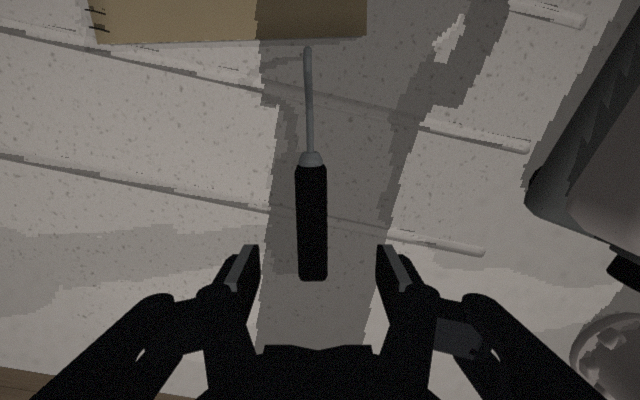

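Viewed: handle at (311,222) between the fingers, hook at (307,48), tool aligned within about 2°. Descending to grasp.

>>> jog_arm(
  hand=[0.06, 0.06, 0.06, 0.06, 0.0],
  travel=[
    [0, 0.002, -0.02],
    [0, 0, -0.02],
    [0, 0, -0.0075],
    [0, 0, 0],
    [0, 0, 0],
  ],
  yaw=[0.01, 0.01, 0, 0, 0],
  grip_force=70,
)

```text
time_s: 4.0
position: [0.4826, 0.265, 0.0219]
tool_rot: [[0.971, 0.24, 0.002], [0.24, -0.971, 0.001], [0.002, -0.0, -1.0]]
ft_force: [0.1, 0.5, 0.1]
grip_width: 0.0432
gripper_force: 0.0
```

>>> jog_arm(
  hand=[0.0, 0.0, 0.0, 0.0, 0.0],
  travel=[
    [0, 0, 0],
    [0, 0, 0],
    [0, 0, 0],
    [0, 0, 0],
    [0, 0, 0],
  ],
  yaw=[0, 0, 0, 0, 0],
)

```text
time_s: 4.62
position: [0.4824, 0.265, 0.0217]
tool_rot: [[0.971, 0.241, 0.001], [0.24, -0.971, 0.0], [0.001, 0.0, -1.0]]
ft_force: [-1.7, -0.1, 7.0]
grip_width: 0.0185
gripper_force: 69.4
```

>>> jog_arm(
  hand=[0.0, 0.0, 0.0, 0.0, 0.0],
  travel=[
    [0, 0, 0.02],
    [0, 0, 0.04],
    [0, 0, 0.05],
    [0, 0, 0.05],
    [0, 0, 0.04],
  ],
  yaw=[0, 0, 0, 0, 0],
)

```text
time_s: 5.25
position: [0.4819, 0.265, 0.2232]
tool_rot: [[0.971, 0.241, 0.002], [0.241, -0.971, 0.0], [0.002, -0.0, -1.0]]
ft_force: [0.8, -0.0, -1.9]
grip_width: 0.0179
gripper_force: 68.7
```

>>> jog_arm(
  hand=[0.0, 0.0, 0.0, 0.0, 0.0],
  travel=[
    [0.003, -0.048, 0],
    [0.003, -0.048, 0],
    [0.003, -0.048, 0],
    [0.003, -0.047, 0],
    [0.003, -0.047, 0],
  ],
  yaw=[-0.031, -0.031, -0.031, -0.031, -0.031],
)

```text
time_s: 5.88
position: [0.4968, 0.0255, 0.221]
tool_rot: [[0.996, 0.087, 0.0], [0.087, -0.996, 0.0], [0.0, 0.0, -1.0]]
ft_force: [0.4, 0.6, -0.3]
grip_width: 0.0183
gripper_force: 68.7
```

>>> jog_arm(
  hand=[0.0, 0.0, 0.0, 0.0, 0.0],
  travel=[
    [0.001, 0, -0.015],
    [0, 0, -0.015],
    [0, 0, -0.007],
    [0, 0, 0],
    [0, 0, 0],
  ],
  yaw=[0, 0, 0, 0, 0],
)

```text
time_s: 6.5
position: [0.4983, 0.0271, 0.1844]
tool_rot: [[0.996, 0.088, 0.001], [0.088, -0.996, -0.0], [0.001, 0.0, -1.0]]
ft_force: [0.0, -0.3, 0.3]
grip_width: 0.0182
gripper_force: 68.8
```

Run:
```python
from h import *
np.set_printoptions(precision=4,suppress=True)
o=env.observe();print(o['position'],o['tool_rot'])
im,K=snap("wrist","pics/w3.png");a=cv2.imread("pics/w3.png")
p=proj(K,[.6,.036,.133]);print("gap px",p,"head",proj(K,[.6105,.037,.1425]))
T=np.array(o['position'])+np.array(o['tool_rot'])@[.102,0,.0207];print(T,proj(K,T))
i2,S=snap("scene","pics/s3.png");i3,D=snap("side","pics/d3.png")
ps=proj(S,T).round().astype(int);pd=proj(D,T).round().astype(int);print(ps,pd)
s=cv2.imread("pics/s3.png")[ps[1]-38:ps[1]+37,ps[0]-50:ps[0]+50];d=cv2.imread("pics/d3.png")[pd[1]-38:pd[1]+37,pd[0]-50:pd[0]+50]
x,y=[int(t) for t in p];y0=max(y-75,0);print("wrist crop",x-50,y0)
w=cv2.resize(a[y0:y0+150,x-50:x+50],(400,600),interpolation=cv2.INTER_CUBIC)
cv2.imwrite("pics/z3.png",np.hstack([w,np.vstack([cv2.resize(t,(400,300),interpolation=cv2.INTER_CUBIC) for t in(s,d)])]))
```

```text
[0.4983 0.0271 0.1844] [[ 0.9961  0.088   0.001 ]
 [ 0.088  -0.9961 -0.0002]
 [ 0.001   0.0003 -1.    ]]
gap px [318.2718  58.6017] head [318.1995  33.0064]
[0.5999 0.036  0.1638] [318.3848  48.5423]
[300 193] [321 198]
wrist crop 268 0
```

View pics/z3.png

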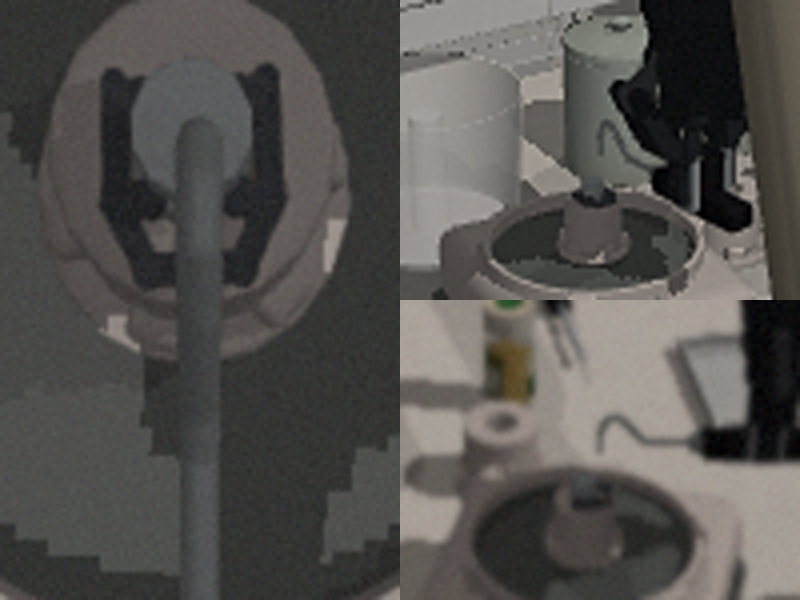

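Run:
```python
from h import *
np.set_printoptions(precision=4,suppress=True)
o=env.observe();K=cam("wrist",o)
g=cv2.GaussianBlur(cv2.cvtColor(cv2.imread("pics/w3.png"),cv2.COLOR_BGR2GRAY),(0,0),.7).astype(float)
for r in (22,26,30,36,45,50,54,58,63,66,68): print(r,g[r,288:345].astype(int).tolist() if r in(30,66) else "", [round(288+i+.5,1) for i in np.where(np.diff((g[r,288:345]<45).astype(int)))[0]])
h=np.array(o['tool_rot']).T
for nm,q,z in[("barL",(268+135/4,66),.133),("barR",(268+252/4,66),.133),("clipL",(268+102/4,30),.133),("clipR",(268+285/4,30),.133),("headC",(268+192/4,27.),.1425),("bit",(268+198.5/4,60),.187),("baroutin",(268+193/4,285/4),.133),("barin",(268+193/4,252/4),.133)]:
    X=onz(K,*q,z);print(nm,X,"tool",h@(X-o['position']))
S=cam("scene");D=cam("side");print(tri(ray(S,300.5,193.75),ray(D,321,197.5)))
```

```text
22  [np.float64(293.5), np.float64(301.5), np.float64(329.5), np.float64(336.5)]
26  [np.float64(293.5), np.float64(299.5), np.float64(331.5), np.float64(336.5)]
30 [81, 81, 80, 81, 73, 50, 35, 35, 35, 33, 32, 37, 53, 80, 89, 89, 89, 88, 89, 89, 91, 92, 92, 91, 89, 83, 74, 70, 71, 73, 74, 76, 80, 86, 92, 93, 92, 91, 91, 92, 92, 93, 81, 50, 35, 37, 39, 38, 39, 47, 67, 88, 94, 95, 95, 95, 94] [np.float64(293.5), np.float64(299.5), np.float64(331.5), np.float64(336.5)]
36  [np.float64(293.5), np.float64(299.5), np.float64(331.5), np.float64(337.5)]
45  [np.float64(293.5), np.float64(304.5), np.float64(327.5), np.float64(337.5)]
50  [np.float64(293.5), np.float64(308.5), np.float64(323.5), np.float64(338.5)]
54  [np.float64(294.5), np.float64(306.5), np.float64(328.5), np.float64(336.5)]
58  [np.float64(296.5), np.float64(303.5), np.float64(328.5), np.float64(334.5)]
63  [np.float64(299.5), np.float64(305.5), np.float64(324.5), np.float64(332.5)]
66 [82, 82, 78, 70, 66, 72, 77, 79, 80, 80, 79, 74, 59, 45, 42, 40, 40, 41, 41, 41, 39, 37, 36, 43, 53, 59, 59, 59, 63, 66, 68, 70, 72, 72, 69, 60, 45, 39, 37, 39, 39, 37, 36, 38, 56, 83, 94, 94, 91, 87, 80, 74, 73, 82, 91, 95, 95] [np.float64(301.5), np.float64(311.5), np.float64(324.5), np.float64(331.5)]
68  [np.float64(301.5), np.float64(311.5), np.float64(323.5), np.float64(330.5)]
barL [0.5954 0.0447 0.133 ] tool [ 0.0983 -0.0091  0.0513]
barR [0.5968 0.0286 0.133 ] tool [0.0983 0.0071 0.0513]
clipL [0.6126 0.0504 0.133 ] tool [ 0.116  -0.0132  0.0513]
clipR [0.6148 0.026  0.133 ] tool [0.116  0.0112 0.0513]
headC [0.613  0.0383 0.1425] tool [ 0.1153 -0.0011  0.0418]
bit [0.592  0.0357 0.187 ] tool [ 0.0942 -0.0004 -0.0027]
baroutin [0.5934 0.0365 0.133 ] tool [ 0.0957 -0.0011  0.0513]
barin [0.5976 0.0369 0.133 ] tool [ 0.0999 -0.0011  0.0513]
(array([0.5994, 0.0342, 0.1629]), np.float64(0.0019418313187082338))
```

The wrist view shows the clip's bar centred 0.6 mm to image-left of the bit, with head, clip and bit otherwise lined up. The gap leaves only ±0.9 mm, so I'll lower the tip to just behind the shaft head, above the clip, and touch the head lightly to get an exact reference.

>>> jog_arm(
  hand=[0.0, 0.0, 0.0, 0.0, 0.0],
  travel=[
    [-0.0028, 0.0005, 0],
    [0, 0, -0.01],
    [0, 0, -0.01],
    [0, 0, -0.006],
    [0, 0, 0],
  ],
  yaw=[0, 0, 0, 0, 0],
)

```text
time_s: 7.28
position: [0.4951, 0.0275, 0.1572]
tool_rot: [[0.996, 0.088, -0.001], [0.088, -0.996, 0.0], [-0.001, -0.0, -1.0]]
ft_force: [1.4, 0.7, -0.4]
grip_width: 0.0178
gripper_force: 68.8
```

Run:
```python
from h import *
o=env.observe();print(o['position'],o['ft_force'])
T=np.array(o['position'])+np.array(o['tool_rot'])@[.102,0,.0207]
r=[]
for n in("scene","side"):
    im,K=snap(n,f"pics/{n}4.png");p=proj(K,T).round().astype(int);print(n,p)
    r.append(cv2.resize(cv2.imread(f"pics/{n}4.png")[p[1]-25:p[1]+25,p[0]-25:p[0]+25],(400,400),interpolation=cv2.INTER_CUBIC))
cv2.imwrite("pics/z4.png",np.hstack(r))
```

```text
[0.49506601 0.02747541 0.15720064] [ 1.42598394  0.66967319 -0.38229116]
scene [301 203]
side [322 207]
```

View pics/z4.png

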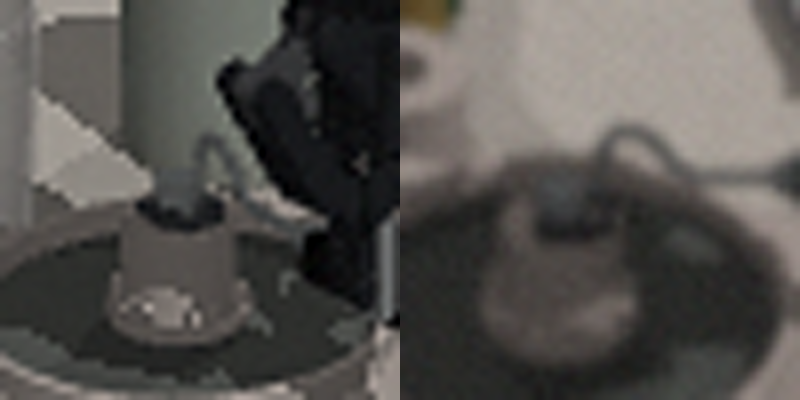

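Both crops show the tip just behind (robot side of) the head at head height: scene about (302,201), side about (322,207). Now I'll feel forward.

>>> jog_arm(
  hand=[0.0, 0.0, 0.0, 0.0, 0.0],
  travel=[
    [0.0005, 0, 0],
    [0.0005, 0, 0],
    [0.0005, 0.0001, 0],
    [0, 0, 0],
    [0, 0, 0],
  ],
  yaw=[0, 0, 0, 0, 0],
)

```text
time_s: 8.0
position: [0.4967, 0.0275, 0.1578]
tool_rot: [[0.996, 0.088, -0.0], [0.088, -0.996, 0.0], [-0.0, -0.0, -1.0]]
ft_force: [0.0, -0.2, -1.4]
grip_width: 0.0178
gripper_force: 68.8
```

>>> jog_arm(
  hand=[0.0, 0.0, 0.0, 0.0, 0.0],
  travel=[
    [0.0004, 0, 0],
    [0.0004, 0, 0],
    [0, 0, 0],
    [0, 0, 0],
    [0, 0, 0],
  ],
  yaw=[0, 0, 0, 0, 0],
)

```text
time_s: 8.62
position: [0.4975, 0.0275, 0.1578]
tool_rot: [[0.996, 0.088, -0.0], [0.088, -0.996, 0.0], [-0.0, -0.0, -1.0]]
ft_force: [-0.1, -0.1, -1.7]
grip_width: 0.0181
gripper_force: 68.8
```

```bash
python3 -c "
from h import *
o=env.observe();print(o['position'],o['ft_force'],o['wrist_torque'])"
```

```text
[0.49752576 0.02754468 0.15781474] [-0.13174652 -0.05509103 -1.71137157] [0.0157348  0.0458131  0.00939251]
```

>>> jog_arm(
  hand=[0.0, 0.0, 0.0, 0.0, 0.0],
  travel=[
    [0.0004, 0, 0],
    [0.0003, 0, 0],
    [0, 0, 0],
    [0, 0, 0],
    [0, 0, 0],
  ],
  yaw=[0, 0, 0, 0, 0],
)

```text
time_s: 9.25
position: [0.4981, 0.0276, 0.1578]
tool_rot: [[0.996, 0.088, -0.0], [0.088, -0.996, 0.0], [-0.0, -0.0, -1.0]]
ft_force: [-1.7, 0.5, -0.4]
grip_width: 0.0181
gripper_force: 68.8
```

>>> jog_arm(
  hand=[0.0, 0.0, 0.0, 0.0, 0.0],
  travel=[
    [0.0004, 0, 0],
    [0, 0, 0],
    [0, 0, 0],
    [0, 0, 0],
    [0, 0, 0],
  ],
  yaw=[0, 0, 0, 0, 0],
)

```text
time_s: 9.88
position: [0.4984, 0.0276, 0.1577]
tool_rot: [[0.996, 0.088, -0.001], [0.088, -0.996, 0.0], [-0.001, -0.0, -1.0]]
ft_force: [-4.9, -0.3, -0.7]
grip_width: 0.0181
gripper_force: 68.8
```

Light contact with the head begins at TCP x ≈ 0.498. I'll back off 0.9 mm, then lower into the gap.

>>> jog_arm(
  hand=[0.0, 0.0, 0.0, 0.0, 0.0],
  travel=[
    [-0.0016, 0, 0],
    [0, 0, 0],
    [0, 0, -0.0015],
    [0, 0, -0.0015],
    [0, 0, 0],
  ],
  yaw=[0, 0, 0, 0, 0],
)

```text
time_s: 10.5
position: [0.497, 0.0275, 0.1547]
tool_rot: [[0.996, 0.088, -0.0], [0.088, -0.996, 0.0], [-0.0, -0.0, -1.0]]
ft_force: [0.7, -0.8, -1.0]
grip_width: 0.0182
gripper_force: 68.8
```

>>> jog_arm(
  hand=[0.0, 0.0, 0.0, 0.0, 0.0],
  travel=[
    [0, 0, -0.0007],
    [0, 0, -0.0006],
    [0, 0, -0.0005],
    [0, 0, 0],
    [0, 0, 0],
  ],
  yaw=[0, 0, 0, 0, 0],
)

```text
time_s: 11.12
position: [0.497, 0.0275, 0.153]
tool_rot: [[0.996, 0.088, 0.0], [0.088, -0.996, 0.0], [0.0, -0.0, -1.0]]
ft_force: [-0.7, 0.6, -1.6]
grip_width: 0.0181
gripper_force: 68.8
```

>>> jog_arm(
  hand=[0.0, 0.0, 0.0, 0.0, 0.0],
  travel=[
    [0, 0, -0.0005],
    [0, 0, -0.0005],
    [0, 0, 0],
    [0, 0, 0],
    [0, 0, 0],
  ],
  yaw=[0, 0, 0, 0, 0],
)

```text
time_s: 11.75
position: [0.497, 0.0275, 0.152]
tool_rot: [[0.996, 0.088, 0.0], [0.088, -0.996, 0.0], [0.0, -0.0, -1.0]]
ft_force: [-0.5, -1.0, -0.9]
grip_width: 0.0183
gripper_force: 68.8
```

>>> jog_arm(
  hand=[0.0, 0.0, 0.0, 0.0, 0.0],
  travel=[
    [0, 0, -0.0005],
    [0, 0, -0.0003],
    [0, 0, 0],
    [0, 0, 0],
    [0, 0, 0],
  ],
  yaw=[0, 0, 0, 0, 0],
)

```text
time_s: 12.38
position: [0.497, 0.0276, 0.1512]
tool_rot: [[0.996, 0.088, 0.0], [0.088, -0.996, 0.0], [0.0, -0.0, -1.0]]
ft_force: [-0.6, -0.5, -0.9]
grip_width: 0.0182
gripper_force: 68.8
```

No contact at tip z ≈ 0.1305, so the tip is in the gap. Drawing gently.

>>> jog_arm(
  hand=[0.0, 0.0, 0.0, 0.0, 0.0],
  travel=[
    [-0.0005, 0, 0],
    [-0.0005, -0.0001, 0],
    [-0.0005, 0, 0],
    [0, 0, 0],
    [0, 0, 0],
  ],
  yaw=[0, 0, 0, 0, 0],
)

```text
time_s: 13.0
position: [0.4956, 0.0275, 0.1512]
tool_rot: [[0.996, 0.088, 0.0], [0.088, -0.996, -0.0], [0.0, 0.0, -1.0]]
ft_force: [0.5, 0.4, -0.6]
grip_width: 0.0181
gripper_force: 68.8
```

>>> jog_arm(
  hand=[0.0, 0.0, 0.0, 0.0, 0.0],
  travel=[
    [-0.0005, 0, 0],
    [-0.0005, -0.0001, 0],
    [0, 0, 0],
    [0, 0, 0],
    [0, 0, 0],
  ],
  yaw=[0, 0, 0, 0, 0],
)

```text
time_s: 13.62
position: [0.4948, 0.0273, 0.1513]
tool_rot: [[0.996, 0.088, 0.001], [0.088, -0.996, -0.0], [0.001, 0.0, -1.0]]
ft_force: [3.5, 0.5, -1.4]
grip_width: 0.0183
gripper_force: 68.8
```

>>> jog_arm(
  hand=[0.0, 0.0, 0.0, 0.0, 0.0],
  travel=[
    [-0.0005, 0, 0],
    [-0.0005, -0.0001, 0],
    [-0.0005, 0, 0],
    [0, 0, 0],
    [0, 0, 0],
  ],
  yaw=[0, 0, 0, 0, 0],
)

```text
time_s: 14.25
position: [0.4941, 0.0272, 0.1516]
tool_rot: [[0.996, 0.088, 0.003], [0.088, -0.996, -0.0], [0.003, 0.0, -1.0]]
ft_force: [7.2, 1.6, -1.9]
grip_width: 0.0183
gripper_force: 68.7
```

>>> jog_arm(
  hand=[0.0, 0.0, 0.0, 0.0, 0.0],
  travel=[
    [-0.0005, 0, 0],
    [-0.0005, -0.0001, 0],
    [-0.0005, 0, 0],
    [0, 0, 0],
    [0, 0, 0],
  ],
  yaw=[0, 0, 0, 0, 0],
)

```text
time_s: 14.88
position: [0.4932, 0.0271, 0.1518]
tool_rot: [[0.996, 0.088, 0.005], [0.088, -0.996, -0.0], [0.005, 0.001, -1.0]]
ft_force: [9.4, 1.6, -2.1]
grip_width: 0.0182
gripper_force: 68.7
```

>>> jog_arm(
  hand=[0.0, 0.0, 0.0, 0.0, 0.0],
  travel=[
    [0, 0, -0.0006],
    [0, 0, -0.0005],
    [-0.0005, 0, 0],
    [-0.0005, -0.0001, 0],
    [-0.0005, 0, 0],
  ],
  yaw=[0, 0, 0, 0, 0],
)

```text
time_s: 15.5
position: [0.4922, 0.0269, 0.1509]
tool_rot: [[0.996, 0.087, 0.006], [0.087, -0.996, -0.0], [0.006, 0.001, -1.0]]
ft_force: [11.5, 0.4, -1.7]
grip_width: 0.0183
gripper_force: 68.7
```

>>> jog_arm(
  hand=[0.0, 0.0, 0.0, 0.0, 0.0],
  travel=[
    [-0.0005, 0, 0],
    [-0.0005, -0.0001, 0],
    [-0.0005, 0, 0],
    [0, 0, 0],
    [0, 0, 0],
  ],
  yaw=[0, 0, 0, 0, 0],
)

```text
time_s: 16.12
position: [0.4904, 0.0268, 0.1509]
tool_rot: [[0.996, 0.087, 0.005], [0.087, -0.996, -0.0], [0.005, 0.001, -1.0]]
ft_force: [9.4, 0.4, -1.0]
grip_width: 0.0181
gripper_force: 68.7
```

>>> jog_arm(
  hand=[0.0, 0.0, 0.0, 0.0, 0.0],
  travel=[
    [-0.0005, 0, 0],
    [-0.0005, -0.0001, 0],
    [-0.0005, 0, 0],
    [-0.0003, 0, 0],
    [0, 0, 0],
  ],
  yaw=[0, 0, 0, 0, 0],
)

```text
time_s: 16.75
position: [0.4868, 0.0268, 0.1503]
tool_rot: [[0.996, 0.088, 0.0], [0.088, -0.996, -0.0], [0.0, 0.0, -1.0]]
ft_force: [3.0, 0.5, -1.2]
grip_width: 0.0183
gripper_force: 68.8
```

>>> jog_arm(
  hand=[0.0, 0.0, 0.0, 0.0, 0.0],
  travel=[
    [-0.0005, 0, 0],
    [-0.0005, -0.0001, 0],
    [-0.0005, 0, 0],
    [-0.0003, 0, 0],
    [0, 0, 0],
  ],
  yaw=[0, 0, 0, 0, 0],
)

```text
time_s: 17.38
position: [0.4847, 0.0268, 0.15]
tool_rot: [[0.996, 0.088, -0.001], [0.088, -0.996, 0.0], [-0.001, -0.0, -1.0]]
ft_force: [-0.8, -1.0, -0.5]
grip_width: 0.0183
gripper_force: 68.8
```

It snapped free. Drawing on so it tips off the coupling.

>>> jog_arm(
  hand=[0.0, 0.0, 0.0, 0.0, 0.0],
  travel=[
    [-0.002, 0, 0.0004],
    [-0.002, -0.0002, 0],
    [-0.002, -0.0002, 0],
    [-0.002, -0.0002, 0],
    [-0.002, -0.0002, 0],
  ],
  yaw=[0, 0, 0, 0, 0],
)

```text
time_s: 18.0
position: [0.4748, 0.0259, 0.1505]
tool_rot: [[0.996, 0.088, -0.0], [0.088, -0.996, 0.0], [-0.0, -0.0, -1.0]]
ft_force: [0.8, 0.1, -1.8]
grip_width: 0.0183
gripper_force: 68.8
```

>>> jog_arm(
  hand=[0.0, 0.0, 0.0, 0.0, 0.0],
  travel=[
    [-0.002, -0.0002, 0],
    [-0.002, -0.0002, 0],
    [-0.002, -0.0002, 0],
    [0, 0, 0],
    [0, 0, 0],
  ],
  yaw=[0, 0, 0, 0, 0],
)

```text
time_s: 18.62
position: [0.469, 0.0253, 0.1505]
tool_rot: [[0.996, 0.088, 0.0], [0.088, -0.996, -0.0], [0.0, 0.0, -1.0]]
ft_force: [-0.2, -0.3, -1.4]
grip_width: 0.0183
gripper_force: 68.8
```

Run:
```python
from h import *
o=env.observe();print(o['position'],o['ft_force'])
im,K=snap("wrist","pics/w5.png");_,S=snap("scene","pics/s5.png");_,D=snap("side","pics/d5.png")
a=cv2.imread("pics/w5.png")[0:150,218:418]
f=lambda n,c:cv2.resize(cv2.imread(n)[c[1]-30:c[1]+30,c[0]-40:c[0]+40],(400,300),interpolation=cv2.INTER_CUBIC)
cv2.imwrite("pics/z5.png",np.vstack([cv2.resize(a,(800,300)),np.hstack([f("pics/s5.png",(301,203)),f("pics/d5.png",(322,207))])]))
```

```text
[0.46899638 0.02533493 0.15053168] [-0.1588455  -0.33045938 -1.36667792]
```

View pics/z5.png

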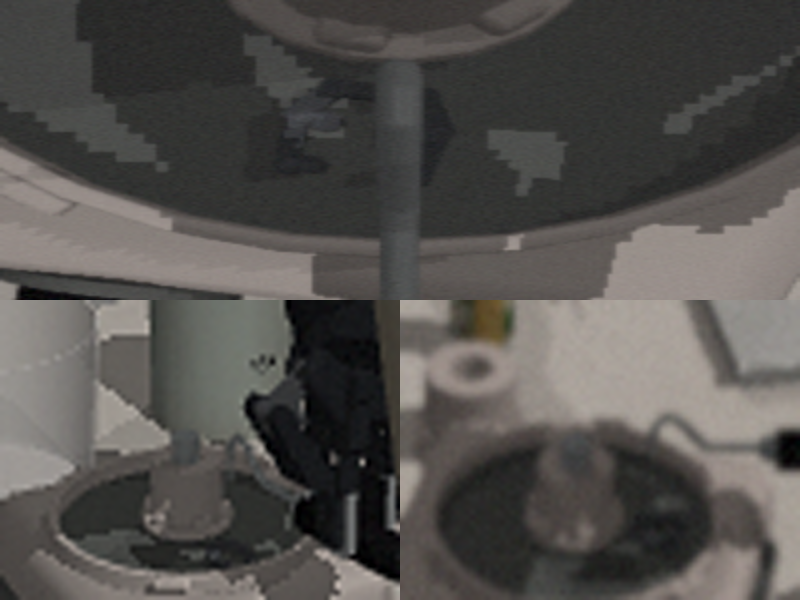

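The clip has dropped free onto the deck in front of the coupling (wrist around (300,70)), and the hook is clear. Laying the pick back where it lay.

>>> jog_arm(
  hand=[0.0, 0.0, 0.0, 0.0, 0.0],
  travel=[
    [0, 0, 0.02],
    [0, 0, 0.03],
    [0.0035, 0.04, 0.02],
    [0.005, 0.05, 0],
    [0.005, 0.05, 0],
  ],
  yaw=[0, 0, 0.031, 0.031, 0.031],
)

```text
time_s: 19.4
position: [0.4825, 0.1667, 0.2208]
tool_rot: [[0.984, 0.18, 0.001], [0.18, -0.984, 0.0], [0.001, 0.0, -1.0]]
ft_force: [0.6, -0.1, -1.6]
grip_width: 0.0183
gripper_force: 68.8
```

>>> jog_arm(
  hand=[0.0, 0.0, 0.0, 0.0, 0.0],
  travel=[
    [0, 0.05, -0.02],
    [0, 0.05, -0.03],
    [0, 0, -0.05],
    [0, 0, -0.05],
    [0, 0, -0.03],
  ],
  yaw=[0.031, 0.031, 0, 0, 0],
)

```text
time_s: 20.02
position: [0.4816, 0.2653, 0.0382]
tool_rot: [[0.971, 0.241, -0.003], [0.241, -0.971, -0.001], [-0.003, 0.0, -1.0]]
ft_force: [0.5, 1.1, -1.0]
grip_width: 0.0184
gripper_force: 68.8
```

>>> jog_arm(
  hand=[0.0, 0.0, 0.0, 0.0, 0.0],
  travel=[
    [0, 0, -0.01],
    [0, 0, -0.005],
    [0, 0, -0.002],
    [0, 0, 0],
    [0, 0, 0],
  ],
  yaw=[0, 0, 0, 0, 0],
)

```text
time_s: 20.65
position: [0.4827, 0.2654, 0.0241]
tool_rot: [[0.971, 0.24, 0.001], [0.24, -0.971, 0.0], [0.001, -0.0, -1.0]]
ft_force: [-0.3, -1.0, -1.2]
grip_width: 0.0176
gripper_force: 68.8
```

>>> jog_arm(
  hand=[0.0, 0.0, 0.06, 0.06, 0.06],
  travel=[
    [0, 0, -0.0015],
    [0, 0, -0.0007],
    [0, 0, 0],
    [0, 0, 0],
    [0, 0, 0],
  ],
  yaw=[0, 0, 0, 0, 0],
)

```text
time_s: 21.28
position: [0.4825, 0.2653, 0.0213]
tool_rot: [[0.971, 0.24, 0.0], [0.24, -0.971, 0.0], [0.0, -0.0, -1.0]]
ft_force: [0.3, -0.2, 0.5]
grip_width: 0.0599
gripper_force: 0.0
```

>>> jog_arm(
  hand=[0.06, 0.07, 0.08, 0.08, 0.08],
  travel=[
    [0, 0, 0],
    [0, 0, 0.02],
    [0, 0, 0.04],
    [0, 0, 0.06],
    [0, 0, 0.06],
  ],
  yaw=[0, 0, 0, 0, 0],
)

```text
time_s: 21.9
position: [0.4821, 0.2652, 0.2031]
tool_rot: [[0.971, 0.24, -0.0], [0.24, -0.971, -0.0], [-0.0, 0.0, -1.0]]
ft_force: [1.6, 0.4, 0.7]
grip_width: 0.0803
gripper_force: 0.0
```

>>> jog_arm(
  hand=[0.08, 0.08, 0.08, 0.08, 0.08],
  travel=[
    [0, -0.03, 0.04],
    [0.01, -0.055, 0.02],
    [0.01, -0.055, 0.02],
    [0.01, -0.055, 0.02],
    [0, 0, 0],
  ],
  yaw=[0, 0, 0, 0, 0],
)

```text
time_s: 22.52
position: [0.5133, 0.0672, 0.3025]
tool_rot: [[0.972, 0.236, 0.003], [0.236, -0.972, -0.001], [0.002, 0.001, -1.0]]
ft_force: [0.1, -0.3, -0.2]
grip_width: 0.0804
gripper_force: 0.0
```

Run:
```python
from h import *
o=env.observe();print(o['position'],o['tool_rot'])
im,K=snap("wrist","pics/w6.png")
for X in([.6105,.0375,.1425],[.4825,.265,.018],[.57,.03,.087]):print(proj(K,X))
```

```text
[0.51330901 0.06724219 0.30247255] [[ 9.71828935e-01  2.35673360e-01  2.56674110e-03]
 [ 2.35675813e-01 -9.71831482e-01 -6.94736374e-04]
 [ 2.33070895e-03  1.28008371e-03 -9.99996465e-01]]
[374.21436007  94.53315368]
[172.91524283 152.16201146]
[361.15760005 134.82826113]
```

View pics/w6.png

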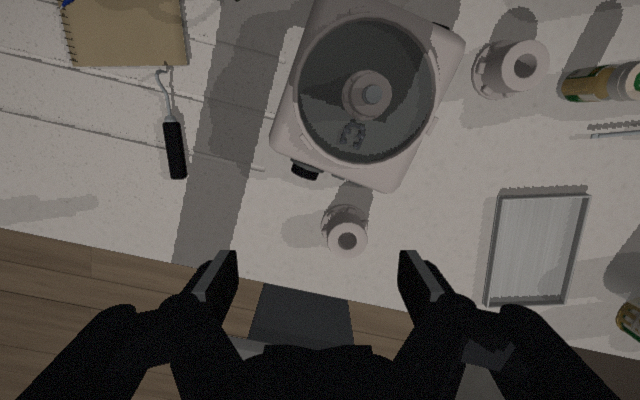

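Pick is flat at (175,150), clip lies on the deck at (353,133), coupling top centre at about (372,94), and tray corners are at about (502,196), (590,194), (566,304), (486,305).

Run:
```python
from h import *
np.set_printoptions(precision=4,suppress=True)
K=cam("wrist");im=cv2.imread("pics/w6.png");g=cv2.cvtColor(im,cv2.COLOR_BGR2GRAY)
P=np.array([onz(K,*q,.015)[:2] for q in[(502,196),(590,194),(566,304),(486,305)]]);print(P.tolist(),P.mean(0),np.linalg.norm(P-np.roll(P,1,0),axis=1))
print("clip",onz(K,353,133,.087),"spice base",onz(K,578,84,0.02),"jar",onz(K,630,318,.03),"lookalike",onz(K,348,238,.03))
c=cv2.HoughCircles(cv2.resize(g[70:120,345:400],None,fx=6,fy=6,interpolation=cv2.INTER_CUBIC),cv2.HOUGH_GRADIENT,1,100,param1=60,param2=12,minRadius=35,maxRadius=80)
for x,y,r in c[0][:3]:
    u,v=345+x/6,70+y/6;print(u,v,r/6,onz(K,u,v,.1425))
```

```text
[[0.5297357851351465, -0.2028161996172925], [0.5628355234908662, -0.32562906866061314], [0.3830205963397013, -0.3818757505413528], [0.3501404017980933, -0.2552084501167594]] [ 0.4564 -0.2914] [0.1871 0.1272 0.1884 0.1309]
clip [0.5688 0.0417 0.087 ] spice base [ 0.6932 -0.2315  0.02  ] jar [ 0.3906 -0.4775  0.03  ] lookalike [0.4187 0.0002 0.03  ]Traceback (most recent call last):
  File "<stdin>", line 7, in <module>
TypeError: 'NoneType' object is not subscriptable
```

>>> jog_arm(
  hand=[0.08, 0.08, 0.08, 0.08, 0.08],
  travel=[
    [0.04, -0.0123, -0.02],
    [0.04, -0.012, -0.04],
    [0.0185, -0.008, -0.045],
    [0, 0, -0.02],
    [0, 0, 0],
  ],
  yaw=[0, 0, 0, 0, 0],
)

```text
time_s: 23.2
position: [0.61, 0.0394, 0.1743]
tool_rot: [[0.97, 0.242, -0.005], [0.242, -0.97, 0.001], [-0.004, -0.002, -1.0]]
ft_force: [0.7, -0.4, 0.7]
grip_width: 0.0799
gripper_force: 0.0
```

>>> jog_arm(
  hand=[0.08, 0.08, 0.08, 0.08, 0.08],
  travel=[
    [0, 0, 0],
    [0, 0, 0],
    [0, 0, 0],
    [0, 0, 0],
    [0, 0, 0],
  ],
  yaw=[0, 0, 0, 0, 0],
)

```text
time_s: 23.82
position: [0.6109, 0.038, 0.1764]
tool_rot: [[0.971, 0.24, 0.0], [0.24, -0.971, -0.0], [0.0, 0.0, -1.0]]
ft_force: [0.9, -0.1, 0.5]
grip_width: 0.0799
gripper_force: 0.0
```

Run:
```python
from h import *
o=env.observe();print(o['position'])
r=[]
for n in("scene","side"):
    _,K=snap(n,f"pics/{n}7.png");p=proj(K,[.611,.038,.1425]).round().astype(int);print(n,p,proj(K,np.array(o['position'])+[0,0,-.017]))
_,K=snap("wrist","pics/w7.png");print(proj(K,[.611,.038,.1425]))
b=cv2.imread("pics/w7.png")
cv2.imwrite("pics/z7.png",np.hstack([cv2.resize(b[120:400,120:520],(400,280)),cv2.resize(cv2.imread("pics/side7.png")[160:260,270:390],(400,280),interpolation=cv2.INTER_CUBIC)]))
```

```text
[0.61092504 0.03801511 0.1764496 ]
scene [297 199] [297.19865312 193.44778695]
side [316 205] [316.30487748 199.60974615]
[317.9711802  242.25471047]
```

View pics/z7.png

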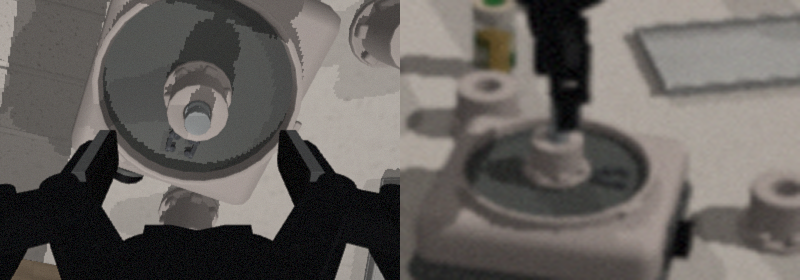

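The shaft's top end sits at wrist (318,240), as predicted, centred between the fingers. Descending and gripping the tube above the dogs.

>>> jog_arm(
  hand=[0.08, 0.08, 0.08, 0.08, 0.08],
  travel=[
    [0, 0, -0.025],
    [0, 0, -0.02],
    [0, 0, -0.01],
    [0, 0, 0],
    [0, 0, 0],
  ],
  yaw=[0, 0, 0, 0, 0],
  grip_force=30,
)

```text
time_s: 24.6
position: [0.6114, 0.038, 0.1222]
tool_rot: [[0.971, 0.24, 0.001], [0.24, -0.971, -0.0], [0.001, 0.001, -1.0]]
ft_force: [-0.7, 0.4, -0.2]
grip_width: 0.0803
gripper_force: 0.0
```

>>> jog_arm(
  hand=[0.045, 0.03, 0.03, 0.03, 0.03],
  travel=[
    [0, 0, 0],
    [0, 0, 0],
    [0, 0, 0],
    [0, 0, 0],
    [0, 0, 0],
  ],
  yaw=[0, 0, 0, 0, 0],
)

```text
time_s: 25.22
position: [0.6111, 0.0381, 0.1219]
tool_rot: [[0.971, 0.24, 0.001], [0.24, -0.971, -0.0], [0.001, 0.0, -1.0]]
ft_force: [-1.8, -0.5, 5.7]
grip_width: 0.0391
gripper_force: 30.6
```

>>> jog_arm(
  hand=[0.03, 0.03, 0.03, 0.03, 0.03],
  travel=[
    [0, 0, 0],
    [0, 0, 0],
    [0, 0, 0.003],
    [0, 0, 0.005],
    [0, 0, 0],
  ],
  yaw=[0, 0, 0, 0, 0],
)

```text
time_s: 25.85
position: [0.6111, 0.038, 0.1296]
tool_rot: [[0.971, 0.24, 0.001], [0.24, -0.971, -0.0], [0.001, 0.0, -1.0]]
ft_force: [0.9, 0.5, -1.7]
grip_width: 0.0391
gripper_force: 30.3
```

>>> jog_arm(
  hand=[0.03, 0.03, 0.03, 0.03, 0.03],
  travel=[
    [0, 0, 0.012],
    [0, 0, 0.02],
    [0, 0, 0.02],
    [0, 0, 0.02],
    [0, 0, 0],
  ],
  yaw=[0, 0, 0, 0, 0],
)

```text
time_s: 26.48
position: [0.6115, 0.038, 0.2032]
tool_rot: [[0.971, 0.24, 0.004], [0.24, -0.971, -0.001], [0.003, 0.001, -1.0]]
ft_force: [0.1, 0.7, -0.9]
grip_width: 0.0386
gripper_force: 30.4
```

>>> jog_arm(
  hand=[0.03, 0.03, 0.03, 0.03, 0.03],
  travel=[
    [-0.01, -0.02, 0],
    [-0.02, -0.045, 0],
    [-0.025, -0.05, 0],
    [-0.025, -0.05, 0],
    [-0.025, -0.05, 0],
  ],
  yaw=[0, 0, 0, 0, 0],
)

```text
time_s: 27.1
position: [0.5039, -0.1789, 0.2005]
tool_rot: [[0.971, 0.24, -0.001], [0.24, -0.971, 0.001], [-0.001, -0.001, -1.0]]
ft_force: [0.7, -0.7, -1.5]
grip_width: 0.0387
gripper_force: 30.4
```

>>> jog_arm(
  hand=[0.03, 0.03, 0.03, 0.03, 0.03],
  travel=[
    [-0.025, -0.05, 0],
    [-0.015, -0.04, -0.02],
    [-0.0096, -0.0244, -0.03],
    [0, 0, -0.05],
    [0, 0, -0.03],
  ],
  yaw=[0, 0, 0, 0, 0],
)

```text
time_s: 27.72
position: [0.4542, -0.2914, 0.0686]
tool_rot: [[0.971, 0.239, -0.003], [0.239, -0.971, 0.003], [-0.002, -0.003, -1.0]]
ft_force: [-0.1, -0.5, -1.2]
grip_width: 0.0389
gripper_force: 30.4
```

>>> jog_arm(
  hand=[0.03, 0.03, 0.03, 0.03, 0.03],
  travel=[
    [0, 0, -0.02],
    [0, 0, -0.01],
    [0, 0, 0],
    [0, 0, 0],
    [0, 0, 0],
  ],
  yaw=[0, 0, 0, 0, 0],
)

```text
time_s: 28.35
position: [0.4565, -0.2916, 0.042]
tool_rot: [[0.971, 0.241, 0.001], [0.241, -0.971, -0.001], [0.001, 0.001, -1.0]]
ft_force: [0.1, -0.5, -0.7]
grip_width: 0.0387
gripper_force: 30.4
```

>>> jog_arm(
  hand=[0.03, 0.03, 0.03, 0.03, 0.03],
  travel=[
    [0, 0, -0.003],
    [0, 0, -0.002],
    [0, 0, -0.001],
    [0, 0, 0],
    [0, 0, 0],
  ],
  yaw=[0, 0, 0, 0, 0],
)

```text
time_s: 28.98
position: [0.4563, -0.2913, 0.0359]
tool_rot: [[0.971, 0.24, 0.0], [0.24, -0.971, -0.0], [0.0, 0.0, -1.0]]
ft_force: [-2.1, 1.4, 6.7]
grip_width: 0.0385
gripper_force: 31.0
```

>>> jog_arm(
  hand=[0.03, 0.03, 0.03, 0.03, 0.03],
  travel=[
    [0, 0, -0.0004],
    [0, 0, 0],
    [0, 0, 0],
    [0, 0, 0],
    [0, 0, 0],
  ],
  yaw=[0, 0, 0, 0, 0],
)

```text
time_s: 29.6
position: [0.4563, -0.2913, 0.0359]
tool_rot: [[0.971, 0.241, 0.0], [0.241, -0.971, -0.0], [0.0, 0.0, -1.0]]
ft_force: [-3.6, 0.9, 10.3]
grip_width: 0.0388
gripper_force: 31.4
```

Standing on the tray floor. Releasing and withdrawing.

>>> jog_arm(
  hand=[0.05, 0.06, 0.07, 0.07, 0.07],
  travel=[
    [0, 0, 0.0005],
    [0, 0, 0],
    [0, 0, 0],
    [0, 0, 0],
    [0, 0, 0],
  ],
  yaw=[0, 0, 0, 0, 0],
)

```text
time_s: 30.22
position: [0.4563, -0.2914, 0.0354]
tool_rot: [[0.971, 0.24, -0.0], [0.24, -0.971, 0.0], [-0.0, -0.0, -1.0]]
ft_force: [0.6, -0.3, -0.4]
grip_width: 0.0699
gripper_force: 0.0
```

>>> jog_arm(
  hand=[0.07, 0.07, 0.07, 0.07, 0.07],
  travel=[
    [0, 0, 0.02],
    [0, 0, 0.05],
    [0, 0, 0.06],
    [0, 0, 0.06],
    [0, 0, 0.06],
  ],
  yaw=[0, 0, 0, 0, 0],
)

```text
time_s: 30.85
position: [0.456, -0.291, 0.2875]
tool_rot: [[0.971, 0.24, 0.0], [0.24, -0.971, -0.0], [0.0, 0.0, -1.0]]
ft_force: [1.7, -0.6, -0.1]
grip_width: 0.0698
gripper_force: 0.0
```

>>> jog_arm(
  hand=[0.07, 0.07, 0.07, 0.07, 0.07],
  travel=[
    [0, 0.0, 0.03],
    [0, 0, 0],
    [0, 0, 0],
    [0, 0, 0],
    [0, 0, 0],
  ],
  yaw=[0, 0, 0, 0, 0],
)

```text
time_s: 31.48
position: [0.4562, -0.2913, 0.3146]
tool_rot: [[0.971, 0.24, -0.001], [0.24, -0.971, 0.001], [-0.001, -0.001, -1.0]]
ft_force: [0.3, -0.0, -0.3]
grip_width: 0.0702
gripper_force: 0.0
```

Run:
```python
from h import *
_,D=snap("side","pics/d8.png");_,K=snap("wrist","pics/w8.png");snap("scene","pics/s8.png")
print(D and proj(K,[.4563,-.2913,.043]))
r=lambda f,x,y,w,h:cv2.resize(cv2.imread(f)[y:y+h,x:x+w],(400,280),interpolation=cv2.INTER_CUBIC)
cv2.imwrite("pics/z8.png",np.vstack([np.hstack([r("pics/w8.png",0,0,640,400),r("pics/d8.png",240,130,200,140)]),np.hstack([r("pics/d8.png",200,230,200,140),r("pics/s8.png",180,160,200,140)])]))
```

```text
[317.79343795 165.12742326]
```

View pics/z8.png

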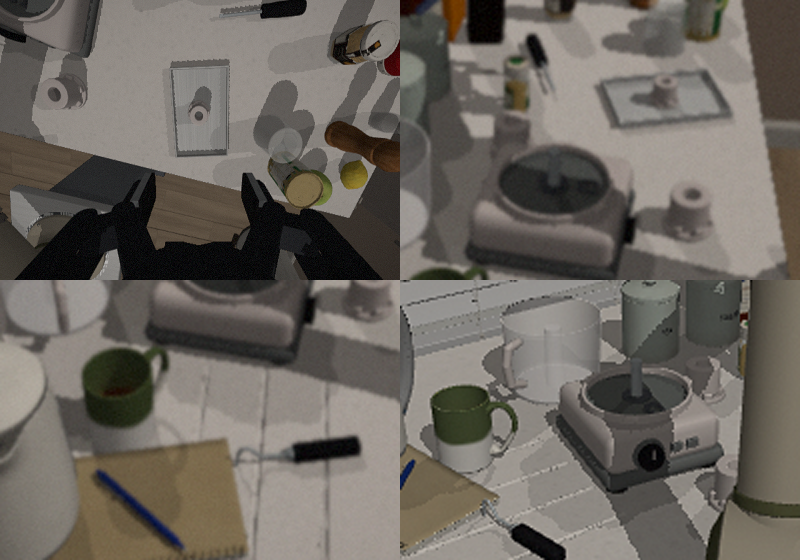

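The coupling stands upright mid-tray (wrist crop (199,114)), the pick is flat on the worktop, and the bystanders haven't moved. Handing in.

```bash
python3 -c "
from rig import env
print(env.close_job())"
```

```text
the job is handed in; nothing more can be done
None
```

I handed the job in at about 31.5 s: clip drawn off with the pick and left on the motor base deck, pick back flat on the worktop, and coupling upright in the middle of the tray. The bystanders looked unmoved in the pictures; the judging result was not shown.

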